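# Ram the core plugs home in the rocket leg tube

## Robot

A 6-joint arm with a two-finger parallel gripper is mounted at the origin on the work surface. World frame = base frame: x ahead of the robot, y to its left, z up, the work surface at z = 0. Lengths are in m, angles in rad, forces in N, time in s.
With the tool pointing down it reaches from about 0.375 to 0.975 m from the base axis. Payload 3.8 kg.
Tool frame: the origin (TCP) lies on the centre line of the jaws, within the pads' length; the fingertips stand 14 mm ahead of it and the grasp point (between the pads) lies 5 mm behind it; z points along the fingers, y is the line along which they close (so a half turn about z gives the same grasp; the last joint's range is limited). The gripper opens to 85 mm and grips with 20 to 120 N. Pads are 22 mm wide; open, the fingers measure 114 mm over their backs; the gripper's body (76 mm by 85 mm) begins 54 mm behind the grasp point. The pads swing forward as they close: fully open they stand 13 mm farther back than shut.
Start: joints at [-0.037, 0.264, 1.604, -0, 1.274, -0.037], TCP at [0.675, -0, 0.245] pointing down, gripper open.
Joint ranges: [-2.63, 2.63], [-0.94, 2.18], [0.31, 2.57], [-1.31, 4.45], [0, 2.66], [-2.55, 2.55]. Speed limits (rad/s): [2.57, 2.57, 3.14, 3.14, 3.14, 3.14].

## Interface

Orientations are given as a rotation vector (axis times angle).
In Python, from workcell import bot, eyes, spot_in gives the robot as it stands.
- The arm moves only by the tool carry_out, never from a script. Its argument "series" is text: rows parted by semicolons, each of 4 numbers parted by spaces: the shift along the world's x, y, z in m, then the turn about the world's z in degrees. In form: tx ty tz roll; .... A call has 1 to 20 rows; each row shifts and turns the commanded pose from where the row before left it; what a row does not reach is not made up. A row lasts 1/8 s, in which the tool goes at most 62.5 mm and 10.7 degrees, less where a joint would pass 70% of its speed; a pose out of reach is approached as far as the arm can. A call is refused whole if a number of a shift passes 0.0625 or a number of a turn 10.7, either way. A call with a gripper value outside its range is refused whole. "jaw" is the gripper command: -1 is shut, 1 is fully open, values between are in proportion, set as the call begins (left out, the last holds). The fingers move at their own pace and stop on an object; "grip_force" is the grip in N (left out, the last holds). Time passes only in rows, so rows that do not move let the fingers close. It gives the time, the measured TCP pose, the force, the opening and the grip force at its end, in the units of the state.
- bot.read_state(): the state, without advancing time (a new reading comes with each control period).
- eyes.read_camera(name): name is "scene" or "side" or "wrist"; returns (picture, depth): 480x640x3 uint8, blue, green, red; 480x640 float32, m along the optical axis (not along the pixel's ray), 0 where there is no reading.
- eyes.get_calibration(name): a dict with "K" (3x3 intrinsics, pixels), "position" and "rotation" of the camera in the world; the wrist camera has in their place "T_tool_cam" (4x4, takes a point from camera to tool coordinates, whose origin is the TCP and whose axes are the flange's). Camera axes: x right, y down, z forward; pixel columns grow to the right and rows downward; lengths in m; the calibration is good to about 2 mm. The wrist camera is an equidistant fisheye: a pixel r from the principal point sees the ray r / f radians off the axis. A picture is of the moment at which its call begins: read the wrist's pose just before it. get_calibration takes no time and is no camera call.
- bot.finish_job(): hands the job in; it is judged then, once.
Trained networks look in the newest picture that a camera, given by its name, has taken for a name from the list of things; names that differ only in an ending like _2 or _b are one class to them, and where a whole thing is asked for, a point or a joint stands for the part that bears it (a point fixed in the world has none). Each returns a list of dicts, best first, with "score" (0 to 1); they miss things now and then, are a little off and sometimes report something else, mostly with a low value. They report only what shows in the picture. A call takes as long as a camera call.
- spot_in(camera, target): "rect" ([centre column, centre row, width, height] in pixels, round what is visible of it).
The state is a dict: "time": time; "q": joint angles; "joint_vel": joint speeds; "joint_torque": joint torques, N m; "tool_pos": TCP position; "tcp_rot": TCP orientation; "wrist_force": force on the tool from outside, world axes, zero at the start; "torque": the same for the moment, N m; "width": opening from 0.0 (shut) to 1.0 (fully open); "grip_force": force on a finger pad.
Only numpy, scipy, OpenCV 4.12 (cv2) and the standard library are available. Lean on these libraries where they do the work, as an engineer would, in place of code of your own. Each camera call takes 0.05 s, during which the arm holds its last target. There are 200 camera calls.

## Task

Pack the flared tube of the rocket sculpture: drop the loose aluminium plug into the tube's mouth on top of the one already started there, then ram both down with the wooden rod until they are firmly home on the bottom, leaning on the rod with a steady push of about 20 newtons for half a second once they stop and never more than 30. Then stand the rod back in the hole of its wooden stand, let go of it, and leave the wheel, the tin and the mug where they are.

Things in the scene. Friction and masses are not known exactly. Their poses are not given: they have to be found in the camera images.
- tube: fixed upright aluminium tube on a dark round foot (104 mm across, 16 mm high); origin on the table on the tube's axis, z up. The bore ends in a firm rubber buffer (4.5 N per mm) whose face lies 102 to 126 mm below the mouth: different each time, unseen, to be felt. With both plugs home the upper one's top is thus 30 to 54 mm below the mouth (up to 6 mm more while pressed).
- tube_mouth (a point): centre of the tube's mouth, 150 mm above the table; z up the axis. 40 mm outside, 32 mm bore; the last 12 mm flare to 49 mm outside, 41 mm inside. From 48 mm below the mouth down, sprung rubber pads grip the plugs: sliding takes some 2 to 8 N, felt only while moving.
- plug_in_center (a point): centre of the aluminium plug already started in the tube: a plain cylinder 28 mm across and 36 mm long, its z along its axis. It rests on the tops of the pads, its top face 22 to 25 mm below the mouth.
- plug_out_center (a point): centre (half-way up) of the loose aluminium plug, the same size: 28 mm across, 36 mm tall, about 70 g, standing on the table. Set on the other one in the tube, it stands about 12 mm out of the mouth.
- rod_center (a point): centre (half-way up) of the wooden rod: a plain round dowel 22 mm across and 150 mm long with flat ends, about 60 g; z along it, pointing up. It starts upright in the stand's hole, its lower end 10 mm above the table.
- stand_top (a point): centre of the hole at the top face of the rod's stand, 60 mm above the table: a fixed dark wooden block 85 x 85 x 60 mm; the upright round hole is 25 mm across and 50 mm deep, its rim chamfered 2 mm.
- wheel_mid (a point): a small rubber-tyred wheel lying flat, 68 mm across and 24 mm high; the point is its centre. Bystander.
- tin_mid (a point): a closed steel tin, 60 mm across and 70 mm high; the point is its centre. Bystander.
- mug_mid (a point): a white mug, 76 mm across and 85 mm high; the point is half-way up its middle. Bystander.

How it is judged:
By the outcome, as a careful person would: the job done as asked, in the order asked, and still so for the second after the job is handed in, with the robot touching nothing.
It also fails if it takes over 72 s, if anything falls off the work surface, if the arm or the gripper's body presses on something with over 40 N, if the wrist force passes 120 N, or if a joint passes its speed limit or range.

## Working session

There is one attempt and no reset: what is moved stays moved. The work goes in short steps, Python scripts to look and compute and a tool call to move; the robot and the scene stay as the last step left them, time stands still between calls to the robot, and variables do not carry over. Pictures are saved under pics/ and viewed, at most 10 in all, crops included, and the job is handed in when it is done.

Besides the shell and the picture viewer there is one more tool, called after "Request:" as name(argument=value, ...) on one line, values as JSON. carry_out: Moves the arm, as the interface text tells. Its arguments: {"type":"object","properties":{"series":{"type":"string"},"jaw":{"type":"number"},"grip_force":{"type":"number"}},"required":["series"]}

```bash
mkdir -p pics; cat > h.py <<'E'
import numpy as np,cv2
from workcell import bot,eyes,spot_in
from scipy.spatial.transform import Rotation as R
def cloud(cam,d):
    c=eyes.get_calibration(cam);K=np.array(c["K"]);v,u=np.mgrid[0:480,0:640]
    P=np.stack([(u-K[0,2])/K[0,0]*d,(v-K[1,2])/K[1,1]*d,d],-1)
    r=np.array(c["rotation"]); r=r if r.shape==(3,3) else R.from_rotvec(r).as_matrix()
    return P@r.T+np.array(c["position"])
E
python3 - <<'E'
from h import *
s=bot.read_state();print(s)
for cam in("scene","side"):
    im,d=eyes.read_camera(cam);cv2.imwrite(f"pics/{cam}0.png",im);W=cloud(cam,d);np.save(f"{cam}0.npy",W);np.save(f"{cam}d.npy",d)
    print(cam,eyes.get_calibration(cam)["position"])
    for n in["tube","plug_in_center","plug_out_center","rod_center","stand_top","wheel_mid","tin_mid","mug_mid"]:
        for o in spot_in(cam,n)[:2]:
            u,v,w,h=o["rect"];a=W[int(v-h/2):int(v+h/2)+1,int(u-w/2):int(u+w/2)+1].reshape(-1,3)
            a=a[(a[:,2]>.004)&(abs(a[:,0])<1.2)]
            print(n,round(o["score"],2),np.round(o["rect"]),np.round(np.percentile(a,[3,50,97],axis=0),3).tolist() if len(a) else None)
E
```

```text
{'time': 0.0, 'q': array([-3.68964882e-02,  2.64739399e-01,  1.60543153e+00,  1.21996204e-05,
        1.27367861e+00, -3.68696432e-02]), 'joint_vel': array([ 0.0012097 , -0.00156072,  0.00042935, -0.00014183,  0.0014272 ,
        0.00011942]), 'joint_torque': array([ 6.10465631e-04, -5.15121067e+01, -3.67308676e+01, -4.07824507e-05,
        1.31324201e-02,  1.46811578e-05]), 'tool_pos': array([6.74278873e-01, 3.10356226e-05, 2.43940186e-01]), 'tcp_rot': array([-2.22029971, -2.22023214,  0.00239794]), 'wrist_force': array([-0.1876652 ,  0.24906703, -0.08967587]), 'torque': array([0.02453654, 0.03261768, 0.02763312]), 'grip_force': 0.0, 'width': 0.9996801696905273}
scene [1.10262595 0.44615705 0.88110427]
tube 0.86 [292. 186.  36.  30.] [[0.454, -0.215, 0.007], [0.525, -0.166, 0.019], [0.723, 0.018, 0.333]]
plug_in_center 0.72 [252. 269.  37.  44.] [[0.708, -0.106, 0.008], [0.739, -0.071, 0.062], [0.76, -0.054, 0.073]]
plug_out_center 0.73 [447. 311.  18.  23.] [[0.55, 0.24, 0.006], [0.568, 0.253, 0.034], [0.575, 0.264, 0.038]]
rod_center 0.88 [336. 216.  10.  41.] [[0.56, -0.007, 0.06
[... 895 characters left out ...]
.234, 0.006], [0.556, 0.24, 0.027], [0.571, 0.257, 0.037]]
rod_center 0.89 [302. 250.  15.  57.] [[0.558, -0.014, 0.058], [0.567, -0.009, 0.106], [0.582, 0.037, 0.16]]
stand_top 0.86 [307. 287.  73.  65.] [[0.52, -0.056, 0.008], [0.558, -0.019, 0.058], [0.619, 0.03, 0.093]]
wheel_mid 0.75 [330. 216.  33.  23.] [[0.718, 0.128, 0.006], [0.744, 0.151, 0.021], [0.775, 0.184, 0.025]]
tin_mid 0.97 [405. 276.  34.  48.] [[0.701, -0.115, 0.008], [0.715, -0.099, 0.056], [0.748, -0.068, 0.071]]
mug_mid 0.98 [273. 176.  39.  50.] [[0.679, 0.29, 0.008], [0.707, 0.305, 0.057], [0.749, 0.363, 0.084]]
mug_mid 0.61 [404. 274.  35.  52.] [[0.701, -0.115, 0.008], [0.715, -0.097, 0.057], [0.75, -0.065, 0.071]]
```

```bash
python3 - <<'E'
from h import *
from scipy.optimize import least_squares
W=np.load("scene0.npy").reshape(-1,3);S=np.load("side0.npy").reshape(-1,3)
def fit(nm,c,rad,z0,z1,r,):
    for t,A in(("sc",W),("si",S),("both",np.vstack([W,S]))):
        m=(np.hypot(*(A[:,:2]-c).T)<rad)&(A[:,2]>z0)&(A[:,2]<z1);a=A[m]
        if len(a)<8: print(nm,t,len(a));continue
        o=least_squares(lambda p:np.hypot(*(a[:,:2]-p).T)-r,a[:,:2].mean(0)+1e-4,loss="soft_l1",f_scale=.001)
        print(nm,t,len(a),np.round(o.x,4),"rms",round(np.sqrt(np.mean(o.fun**2)),4),"zmax",round(a[:,2].max(),4),"mean",np.round(a[:,:2].mean(0),4))
fit("rod side",(.57,0),.025,.075,.153,.011)
fit("rod top",(.57,0),.025,.156,.17,.011)
fit("plug side",(.56,.249),.025,.006,.031,.014)
fit("plug top",(.56,.249),.025,.0335,.045,.014)
fit("tube wall",(.49,-.215),.024,.03,.125,.02)
fit("tube rim",(.49,-.215),.035,.146,.156,.0225)
fit("foot",(.49,-.215),.07,.003,.013,.052)
fit("plugin top",(.49,-.215),.018,.115,.135,.014)
fit("tin",(.73,-.085),.05,.006,.064,.03)
# stand edges orientation
for A in(W,S):
    a=A[(abs(A[:,2]-.06)<.004)&(np.hypot(*(A[:,:2]-(.57,0)).T)<.07)]
    print("stand",cv2.minAreaRect((a[:,:2]*1000).astype(np.float32)))
a,b=cv2.imread("pics/scene0.png"),cv2.imread("pics/side0.png")
cv2.imwrite("pics/v1.png",np.hstack([cv2.resize(a[150:450,200:500],(400,400)),cv2.resize(b[150:450,180:480],(400,400))]))
print(eyes.get_calibration("wrist"))
E
```

```text
rod side sc 317 [ 0.5726 -0.0017] rms 0.0011 zmax 0.1524 mean [0.5791 0.0041]
rod side si 492 [ 0.5735 -0.0023] rms 0.0008 zmax 0.153 mean [ 0.5685 -0.0094]
rod side both 809 [ 0.5732 -0.0021] rms 0.001 zmax 0.153 mean [ 0.5726 -0.0041]
rod top sc 95 [ 0.5728 -0.0013] rms 0.0042 zmax 0.163 mean [ 0.5745 -0.    ]
rod top si 109 [ 0.574  -0.0024] rms 0.0041 zmax 0.1614 mean [ 0.572  -0.0043]
rod top both 204 [ 0.5736 -0.0022] rms 0.0041 zmax 0.163 mean [ 0.5732 -0.0023]
plug side sc 119 [0.5605 0.2504] rms 0.0008 zmax 0.0308 mean [0.5708 0.2541]
plug side si 132 [0.5608 0.2494] rms 0.0011 zmax 0.0309 mean [0.5564 0.2394]
plug side both 251 [0.5607 0.2498] rms 0.001 zmax 0.0309 mean [0.5632 0.2464]
plug top sc 153 [0.5599 0.2493] rms 0.0055 zmax 0.0394 mean [0.562  0.2512]
plug top si 76 [0.5587 0.2504] rms 0.0055 zmax 0.0378 mean [0.5601 0.2477]
plug top both 229 [0.5595 0.2501] rms 0.0055 zmax 0.0394 mean [0.5614 0.2501]
tube wall sc 22 [ 0.4915 -0.2113] rms 0.0009 zmax 0.0423 mean [ 0.5059 -0.2084]
tube wall si 1374 [ 0.493 -0.212] rms 0.0006 zmax 0.125 mean [ 0.4822 -0.2236]
tube wa
[... 920 characters left out ...]
8751831054688), (89.79898071289062, 85.86335754394531), 22.843965530395508)
stand ((573.105224609375, -3.0012588500976562), (87.74662017822266, 86.53767395019531), 23.322423934936523)
{'K': array([[371.64829954,   0.        , 316.12059807],
       [  0.        , 371.64829954, 229.22816962],
       [  0.        ,   0.        ,   1.        ]]), 'T_tool_cam': array([[-1.00768497e-03, -9.61095323e-01, -2.76215069e-01,
         6.94505401e-02],
       [ 9.99999430e-01, -8.71266063e-04, -6.16601630e-04,
        -4.43364456e-05],
       [ 3.51956128e-04, -2.76215533e-01,  9.61095654e-01,
        -1.28843090e-01],
       [ 0.00000000e+00,  0.00000000e+00,  0.00000000e+00,
         1.00000000e+00]])}
```

View pics/v1.png

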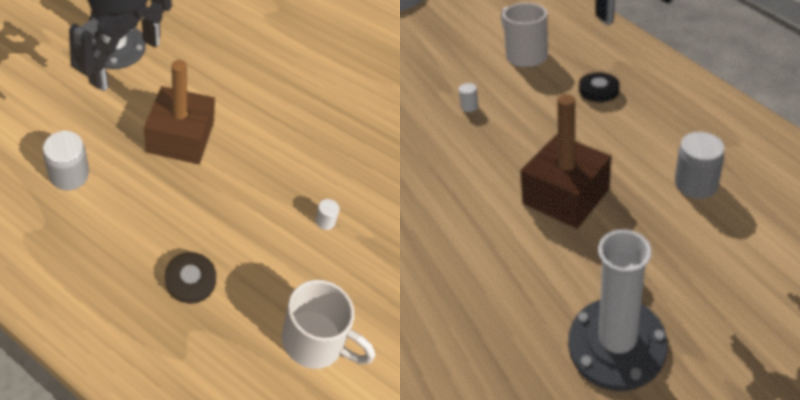

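Rod at (0.573, -0.002) in the stand, plug (0.5605, 0.250), tube (0.4925, -0.212); all match the given heights and sizes. Next I move over the plug.

Request:
carry_out(series="-0.019 0.0415 -0.02; -0.019 0.0415 -0.02 0; -0.019 0.0415 -0.02 0; -0.019 0.0415 -0.02 0; -0.019 0.0415 -0.02 0; -0.019 0.0415 -0.02 0; 0 0 0 0; 0 0 0 0", jaw=1, grip_force=40)

```text
$.series[0]: bad value
```

Request:
carry_out(series="-0.019 0.0415 -0.02 0; -0.019 0.0415 -0.02 0; -0.019 0.0415 -0.02 0; -0.019 0.0415 -0.02 0; -0.019 0.0415 -0.02 0; -0.019 0.0415 -0.02 0; 0 0 0 0; 0 0 0 0", jaw=1, grip_force=40)

```text
time: 1.9
tool_pos: [0.5613, 0.249, 0.1256]
tcp_rot: [2.22, 2.222, 0.0]
wrist_force: [-1.0, -0.5, -0.8]
width: 1.001
grip_force: 0.0
```

Request:
carry_out(series="0 0.001 -0.03 0; 0 0 -0.03 0; 0 0 -0.025 0; 0 0 -0.0095 0; 0 0 0 0")

```text
time: 2.52
tool_pos: [0.5616, 0.2492, 0.0309]
tcp_rot: [2.223, 2.22, -0.0]
wrist_force: [-0.5, -0.4, 0.4]
width: 0.998
grip_force: 0.0
```

Request:
carry_out(series="0 0 0 0; 0 0 0 0; 0 0 0 0; 0 0 0 0; 0 0 0 0; 0 0 0 0", jaw=-1)

```text
time: 3.28
tool_pos: [0.5615, 0.2503, 0.0317]
tcp_rot: [2.221, 2.221, 0.002]
wrist_force: [-1.7, -0.3, 5.8]
width: 0.309
grip_force: 39.5
```

Request:
carry_out(series="0 0 0.03 0; 0 0 0.055 0; 0 0 0.06 0; 0 0 0.055 0; -0.0077 -0.045 0 0; -0.0077 -0.0522 0 0; -0.0077 -0.0522 0 0; -0.0077 -0.0522 0 0; -0.0077 -0.0522 0 0; -0.0077 -0.0522 0 0; -0.0077 -0.0522 0 0; -0.0077 -0.0522 0 0; -0.0074 -0.0521 0 0; 0 0 0 0; 0 0 0 0; 0 0 0 0")

```text
time: 5.28
tool_pos: [0.492, -0.2113, 0.2305]
tcp_rot: [-2.219, -2.222, -0.0]
wrist_force: [1.0, -0.1, -0.4]
width: 0.306
grip_force: 39.5
```

```bash
python3 - <<'E'
from h import *
from scipy.optimize import least_squares
s=bot.read_state();print(s["tool_pos"],s["width"],s["grip_force"],s["wrist_force"])
im,d=eyes.read_camera("wrist");b,D=eyes.read_camera("side")
A=cloud("side",D).reshape(-1,3)
for n,z0,z1,r,R0 in(("wall",.03,.13,.02,.03),("plug",.203,.222,.014,.025)):
    a=A[(np.hypot(*(A[:,:2]-(.4925,-.212)).T)<R0)&(A[:,2]>z0)&(A[:,2]<z1)]
    if len(a)<8: print(n,len(a));continue
    o=least_squares(lambda p:np.hypot(*(a[:,:2]-p).T)-r,a[:,:2].mean(0),loss="soft_l1",f_scale=.001);print(n,len(a),o.x)
cv2.imwrite("pics/v2.png",np.hstack([cv2.resize(im,(400,300)),cv2.resize(b[200:450,230:480],(300,300))]))
E
```

```text
[ 0.49203927 -0.21126144  0.23046137] 0.30643971006651716 39.534831047058105 [ 0.99871367 -0.05364871 -0.39093063]
wall 1668 [ 0.49287616 -0.21215266]
plug 241 [ 0.49211148 -0.21165425]
```

View pics/v2.png

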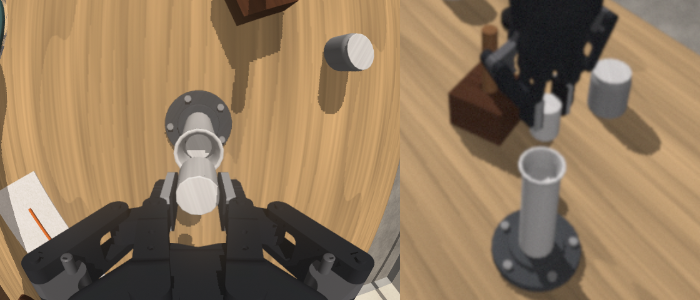

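The plug is held upright above the tube (wrist view: plug at ~(197,193), mouth at ~(198,150)), within 1 mm in plan. I lower it.

Request:
carry_out(series="0.0007 -0.0005 -0.02 0; 0 0 -0.02 0; 0 0 -0.01 0; 0 0 -0.005 0; 0 0 -0.005 0; 0 0 -0.0035 0; 0 0 0 0")

```text
time: 6.25
tool_pos: [0.4927, -0.213, 0.1673]
tcp_rot: [-2.222, -2.221, 0.0]
wrist_force: [0.9, 0.4, -1.1]
width: 0.311
grip_force: 39.5
```

Request:
carry_out(series="0 0 0 0; 0 0 0 0; 0 0 0 0; 0 0 0 0; 0 0 0.02 0; 0 0 0.05 0; 0 0 0.05 0; 0 0 0 0", jaw=1)

```text
time: 7.25
tool_pos: [0.4955, -0.2144, 0.2932]
tcp_rot: [2.214, 2.214, 0.005]
wrist_force: [-0.4, -0.1, 0.0]
width: 1.003
grip_force: 0.0
```

```bash
python3 - <<'E'
from h import *
im,d=eyes.read_camera("wrist");b,D=eyes.read_camera("side")
A=cloud("side",D).reshape(-1,3)
a=A[(np.hypot(*(A[:,:2]-(.4925,-.212)).T)<.016)&(A[:,2]>.14)&(A[:,2]<.21)]
print(len(a),np.percentile(a[:,2],[5,50,90,98]),a.mean(0))
cv2.imwrite("pics/v3.png",np.hstack([cv2.resize(im,(400,300)),cv2.resize(b[250:450,260:460],(300,300))]))
E
```

```text
561 [0.1435401  0.16098719 0.1624806  0.16306322] [ 0.48958504 -0.21730874  0.15722983]
```

View pics/v3.png

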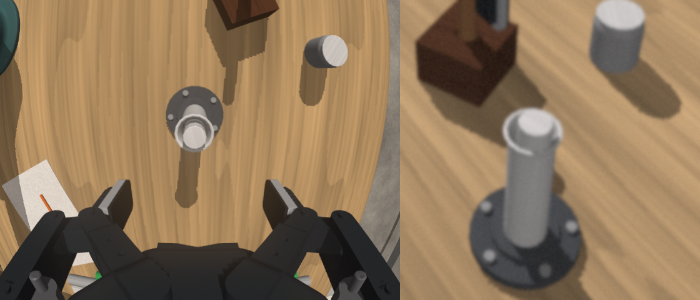

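The loose plug sits upright on the other, its top at z = 0.162 (side view (537,122)), as expected. On to the rod.

Request:
carry_out(series="0.016 0.042 0 0; 0.016 0.042 -0.01 0; 0.016 0.042 -0.01 0; 0.016 0.042 -0.01 0; 0.016 0.042 -0.01 0; 0 0 0 0; 0 0 0 0; 0 0 0 0")

```text
time: 8.35
tool_pos: [0.5722, -0.004, 0.2469]
tcp_rot: [-2.222, -2.22, 0.001]
wrist_force: [0.5, -0.8, -0.4]
width: 0.998
grip_force: 0.0
```

```bash
python3 - <<'E'
from h import *
from workcell import bot
print(bot.read_state()["tool_pos"],bot.read_state()["wrist_force"])
E
```

```text
[ 0.57220966 -0.0039896   0.24689088] [ 0.51801561 -0.82634852 -0.39787946]
```

Request:
carry_out(series="0.001 0.002 -0.04 0; 0 0 -0.04 0; 0 0 -0.035 0; 0 0 -0.015 0; 0 0 -0.008 0; 0 0 0 0; 0 0 0 0")

```text
time: 9.22
tool_pos: [0.5749, -0.0011, 0.1109]
tcp_rot: [2.22, 2.22, 0.003]
wrist_force: [0.2, 0.2, -0.6]
width: 0.997
grip_force: 0.0
```

Request:
carry_out(series="0 0 0 0; 0 0 0 0; 0 0 0 0; 0 0 0 0; 0 0 0 0; 0 0 0 0; 0 0 0 0", jaw=-1, grip_force=90)

```text
time: 10.1
tool_pos: [0.5739, -0.001, 0.1096]
tcp_rot: [2.221, 2.221, 0.0]
wrist_force: [-0.6, 0.1, 2.9]
width: 0.235
grip_force: 77.3
```

Request:
carry_out(series="0 0 0.02 0; 0 0 0.03 0; 0 0 0.04 0; 0 0 0.045 0; 0 0 0.04 0; -0.0162 -0.042 0 0; -0.0162 -0.042 0 0; -0.0162 -0.042 0 0; -0.0162 -0.042 0 0; -0.0162 -0.042 0 0; 0 0 0 0; 0 0 0 0; 0 0 0 0")

```text
time: 11.72
tool_pos: [0.493, -0.21, 0.2845]
tcp_rot: [-2.22, -2.223, -0.001]
wrist_force: [0.5, 0.0, -0.7]
width: 0.236
grip_force: 78.9
```

```bash
python3 - <<'E'
from h import *
from scipy.optimize import least_squares
s=bot.read_state();print(s["tool_pos"],s["width"],s["grip_force"],s["wrist_force"])
im,d=eyes.read_camera("wrist");b,D=eyes.read_camera("side")
A=cloud("side",D).reshape(-1,3)
for n,z0,z1,r,R0 in(("wall",.03,.13,.02,.03),("rodlo",.187,.22,.011,.02),("rodhi",.22,.25,.011,.02)):
    a=A[(np.hypot(*(A[:,:2]-(.4925,-.212)).T)<R0)&(A[:,2]>z0)&(A[:,2]<z1)]
    if len(a)<8: print(n,len(a));continue
    o=least_squares(lambda p:np.hypot(*(a[:,:2]-p).T)-r,a[:,:2].mean(0),loss="soft_l1",f_scale=.001);print(n,len(a),o.x,a[:,2].min())
cv2.imwrite("pics/v4.png",np.hstack([cv2.resize(im,(400,300)),cv2.resize(b[200:450,230:480],(300,300))]))
E
```

```text
[ 0.49300933 -0.21001062  0.28451757] 0.2357316514630454 78.90233159065247 [ 0.49275193  0.0077888  -0.67514679]
wall 1449 [ 0.49301453 -0.21203173] 0.030133756856017935
rodlo 393 [ 0.49327538 -0.21137463] 0.1871003084671256
rodhi 394 [ 0.49316931 -0.21119404] 0.2201474132123557
```

View pics/v4.png

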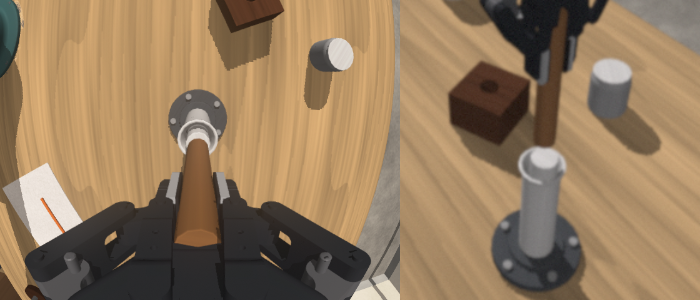

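The rod is upright over the plug within 1 mm (side view: rod end (546,145), plug (545,158)). I go down to contact and push up to just before the earliest possible buffer.

Request:
carry_out(series="0 -0.0007 -0.01 0; 0 0 -0.008 0; 0 0 -0.003 0; 0 0 -0.003 0; 0 0 -0.003 0; 0 0 0 0")

```text
time: 12.58
tool_pos: [0.4929, -0.2115, 0.258]
tcp_rot: [2.222, 2.221, 0.001]
wrist_force: [-2.0, 2.0, 4.4]
width: 0.233
grip_force: 79.5
```

Request:
carry_out(series="0 0 -0.003 0; 0 0 -0.003 0; 0 0 -0.003 0; 0 0 -0.003 0")

```text
time: 13.08
tool_pos: [0.4928, -0.2115, 0.2465]
tcp_rot: [2.221, 2.221, 0.001]
wrist_force: [-1.8, 2.9, 7.7]
width: 0.241
grip_force: 79.6
```

Request:
carry_out(series="0 0 -0.003 0; 0 0 -0.003 0; 0 0 -0.003 0; 0 0 -0.003 0")

```text
time: 13.58
tool_pos: [0.4926, -0.2115, 0.2343]
tcp_rot: [-2.221, -2.221, -0.0]
wrist_force: [-2.1, 2.1, 7.1]
width: 0.229
grip_force: 79.6
```

Request:
carry_out(series="0 0 -0.003 0; 0 0 -0.003 0; 0 0 -0.003 0")

```text
time: 13.95
tool_pos: [0.4928, -0.2115, 0.2256]
tcp_rot: [2.222, 2.221, 0.001]
wrist_force: [-2.8, 4.1, 8.6]
width: 0.237
grip_force: 79.7
```

Request:
carry_out(series="0 0 -0.0015 0; 0 0 -0.0015 0; 0 0 -0.001 0")

```text
time: 14.32
tool_pos: [0.4928, -0.2115, 0.2209]
tcp_rot: [-2.221, -2.221, -0.001]
wrist_force: [-2.1, 2.3, 6.9]
width: 0.233
grip_force: 79.7
```

Request:
carry_out(series="0 0 -0.001 0; 0 0 -0.001 0; 0 0 -0.001 0")

```text
time: 14.7
tool_pos: [0.4928, -0.2115, 0.2179]
tcp_rot: [-2.222, -2.221, -0.001]
wrist_force: [-1.0, 2.3, 6.0]
width: 0.235
grip_force: 79.7
```

Request:
carry_out(series="0 0 -0.001 0; 0 0 -0.001 0; 0 0 -0.001 0")

```text
time: 15.08
tool_pos: [0.4928, -0.2115, 0.2149]
tcp_rot: [-2.221, -2.221, -0.001]
wrist_force: [-1.4, 2.1, 6.5]
width: 0.237
grip_force: 79.7
```

Request:
carry_out(series="0 0 -0.001 0; 0 0 -0.001 0; 0 0 -0.001 0")

```text
time: 15.45
tool_pos: [0.4928, -0.2115, 0.2119]
tcp_rot: [-2.221, -2.221, -0.001]
wrist_force: [-1.5, 1.8, 6.6]
width: 0.237
grip_force: 79.7
```

Request:
carry_out(series="0 0 -0.001 0; 0 0 -0.001 0; 0 0 -0.001 0")

```text
time: 15.82
tool_pos: [0.4929, -0.2116, 0.2098]
tcp_rot: [2.221, 2.221, 0.001]
wrist_force: [-4.8, 3.0, 12.6]
width: 0.238
grip_force: 80.0
```

Request:
carry_out(series="0 0 -0.0005 0; 0 0 -0.0005 0; 0 0 0 0")

```text
time: 16.2
tool_pos: [0.493, -0.2116, 0.2095]
tcp_rot: [2.221, 2.221, 0.001]
wrist_force: [-4.3, 4.0, 13.3]
width: 0.238
grip_force: 80.1
```

Request:
carry_out(series="0 0 -0.0005 0; 0 0 -0.0005 0; 0 0 0 0")

```text
time: 16.58
tool_pos: [0.4931, -0.2116, 0.209]
tcp_rot: [2.221, 2.221, 0.001]
wrist_force: [-4.7, 3.7, 14.2]
width: 0.234
grip_force: 80.3
```

Request:
carry_out(series="0 0 -0.001 0; 0 0 -0.001 0; 0 0 -0.001 0; 0 0 0 0")

```text
time: 17.08
tool_pos: [0.4933, -0.2117, 0.2075]
tcp_rot: [2.22, 2.22, 0.002]
wrist_force: [-6.6, 5.3, 22.2]
width: 0.239
grip_force: 81.1
```

Request:
carry_out(series="0 0 0.0005 0; 0 0 0 0; 0 0 0 0; 0 0 0 0; 0 0 0 0; 0 0 0 0; 0 0 0 0")

```text
time: 17.95
tool_pos: [0.4933, -0.2117, 0.2076]
tcp_rot: [2.221, 2.22, 0.002]
wrist_force: [-6.6, 4.3, 20.6]
width: 0.234
grip_force: 81.1
```

Slope of about 4.3 N/mm matches the buffer, and 20–22 N was held for over 0.5 s. I withdraw now.

Request:
carry_out(series="0 0 0.005 0; 0 0 0.01 0; 0 0 0.02 0; 0 0 0.03 0; 0 0 0.02 0; 0 0 0 0; 0 0 0 0; 0 0 0 0")

```text
time: 18.95
tool_pos: [0.492, -0.2114, 0.2871]
tcp_rot: [-2.22, -2.22, 0.001]
wrist_force: [-0.1, 0.0, -0.2]
width: 0.236
grip_force: 79.0
```

```bash
python3 - <<'E'
from h import *
from scipy.optimize import least_squares
s=bot.read_state();print(s["tool_pos"],s["width"],s["grip_force"],s["wrist_force"])
b,D=eyes.read_camera("side");A=cloud("side",D).reshape(-1,3)
for n,z0,z1 in(("lo",.19,.215),("hi",.215,.245)):
    a=A[(np.hypot(*(A[:,:2]-(.4935,-.212)).T)<.022)&(A[:,2]>z0)&(A[:,2]<z1)]
    o=least_squares(lambda p:np.hypot(*(a[:,:2]-p).T)-.011,a[:,:2].mean(0),loss="soft_l1",f_scale=.001);print(n,len(a),o.x,a[:,2].min())
a=A[(np.hypot(*(A[:,:2]-(.4935,-.212)).T)<.02)&(A[:,2]>.158)&(A[:,2]<.26)];print("bottom",np.percentile(a[:,2],[0,2]))
E
```

```text
[ 0.49197074 -0.21136833  0.2871262 ] 0.23575270823326597 79.02866005897522 [-0.12366343  0.02914468 -0.21518407]
lo 298 [ 0.49186881 -0.21244407] 0.1902416624133889
hi 387 [ 0.49197056 -0.21245878] 0.2150256182132304
bottom [0.18710105 0.1894935 ]
```

Request:
carry_out(series="0.0163 0.042 0 0; 0.0163 0.042 0 0; 0.0163 0.042 0 0; 0.0163 0.042 0 0; 0.0163 0.042 0 0; 0 0 -0.04 0; 0 0 -0.04 0; 0 0 -0.025 0; 0 0 -0.01 0; 0 0 0 0; 0 0 0 0; 0 0 0 0")

```text
time: 20.5
tool_pos: [0.5752, -0.0018, 0.1754]
tcp_rot: [2.22, 2.22, 0.003]
wrist_force: [0.4, -0.5, -1.1]
width: 0.235
grip_force: 79.0
```

```bash
python3 - <<'E'
from h import *
from scipy.optimize import least_squares
s=bot.read_state();print(s["tool_pos"],s["width"],s["grip_force"],s["wrist_force"])
for cam in("side","scene"):
    b,D=eyes.read_camera(cam);A=cloud(cam,D).reshape(-1,3)
    if cam=="side":B=b;T=A
    a=A[(np.hypot(*(A[:,:2]-(.5735,-.002)).T)<.022)&(A[:,2]>.078)&(A[:,2]<.13)]
    o=least_squares(lambda p:np.hypot(*(a[:,:2]-p).T)-.011,a[:,:2].mean(0),loss="soft_l1",f_scale=.001);print(cam,len(a),o.x,a[:,2].min())
t=T[(np.hypot(*(T[:,:2]-(.493,-.212)).T)<.014)&(T[:,2]>.08)&(T[:,2]<.2)];print("bore",np.percentile(t[:,2],[0,5,50,95,100]))
cv2.imwrite("pics/v5.png",np.hstack([cv2.resize(B[200:350,250:400],(400,400)),cv2.resize(B[320:400,300:380],(400,400))]))
E
```

```text
[ 0.57523167 -0.00179623  0.17540358] 0.23529199825539257 79.02662873268127 [ 0.42431583 -0.48894399 -1.05318382]
side 344 [ 0.57539362 -0.0031726 ] 0.07805645891776813
scene 203 [ 0.57433172 -0.00235959] 0.07848116121732196
bore [0.10799509 0.10813468 0.10899756 0.1117184  0.11258613]
```

View pics/v5.png

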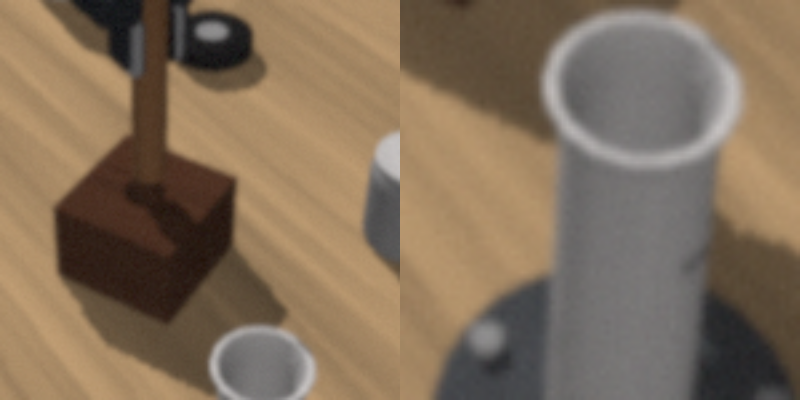

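Rod bottom is just over the hole ((145,190) in the left crop), about 1.8 mm too far in x. The bore's visible floor is at z ≈ 0.11, consistent with both plugs home. I correct and insert.

Request:
carry_out(series="-0.0018 0.0008 -0.004 0; 0 0 -0.006 0; 0 0 -0.004 0; 0 0 -0.003 0; 0 0 -0.003 0; 0 0 -0.003 0; 0 0 0 0")

```text
time: 21.48
tool_pos: [0.5722, -0.0009, 0.1504]
tcp_rot: [-2.221, -2.221, 0.001]
wrist_force: [0.6, -0.1, -1.2]
width: 0.24
grip_force: 79.0
```

Request:
carry_out(series="0.0005 0 -0.01 0; 0 0 -0.01 0; 0 0 -0.01 0; 0 0 -0.005 0; 0 0 -0.003 0; 0 0 0 0; 0 0 0 0")

```text
time: 22.35
tool_pos: [0.5732, -0.0009, 0.1131]
tcp_rot: [2.221, 2.221, 0.001]
wrist_force: [-1.0, -0.7, -0.3]
width: 0.234
grip_force: 79.1
```

Request:
carry_out(series="0 0 -0.001 0; 0 0 -0.001 0; 0 0 0 0")

```text
time: 22.72
tool_pos: [0.5728, -0.0009, 0.1107]
tcp_rot: [-2.221, -2.221, 0.0]
wrist_force: [0.5, 0.3, -0.7]
width: 0.237
grip_force: 79.1
```

Request:
carry_out(series="0 0 0 0; 0 0 0 0; 0 0 0 0; 0 0 0 0; 0 0 0 0; 0 0 0.02 0; 0 0 0.04 0; 0 0 0.05 0; 0 0 0.05 0; 0 0 0 0; 0 0 0 0; 0 0 0 0", jaw=1)

```text
time: 24.22
tool_pos: [0.5718, -0.0009, 0.2693]
tcp_rot: [-2.22, -2.22, 0.003]
wrist_force: [0.4, 0.1, -0.1]
width: 1.003
grip_force: 0.0
```

```bash
python3 - <<'E'
from h import *
from scipy.optimize import least_squares
s=bot.read_state();print(s["tool_pos"],s["width"],s["wrist_force"])
for cam in("side","scene"):
    b,D=eyes.read_camera(cam);A=cloud(cam,D).reshape(-1,3)
    if cam=="side":B=b
    a=A[(np.hypot(*(A[:,:2]-(.5735,-.002)).T)<.022)&(A[:,2]>.075)&(A[:,2]<.175)]
    o=least_squares(lambda p:np.hypot(*(a[:,:2]-p).T)-.011,a[:,:2].mean(0),loss="soft_l1",f_scale=.001);print(cam,len(a),o.x,"top",np.percentile(a[:,2],[98,100]))
    for n in["wheel_mid","tin_mid","mug_mid"]:
        o=spot_in(cam,n);print(n,np.round(o[0]["rect"]) if o else None)
    t=A[(np.hypot(*(A[:,:2]-(.493,-.212)).T)<.014)&(A[:,2]>.08)&(A[:,2]<.2)]
    if len(t):print("bore",len(t),np.percentile(t[:,2],[0,5,50,95,100]))
im,_=eyes.read_camera("wrist")
cv2.imwrite("pics/v6.png",np.hstack([cv2.resize(B[150:450,200:500],(400,400)),cv2.resize(im,(400,400))]))
E
```

```text
[ 0.57182955 -0.00085328  0.26927396] 1.0034421718411028 [ 0.38832171  0.13297189 -0.1344807 ]
side 633 [ 0.57255596 -0.00219198] top [0.16032785 0.16144839]
wheel_mid [331. 215.  33.  20.]
tin_mid [403. 277.  35.  53.]
mug_mid [274. 176.  34.  51.]
bore 7 [0.1089498  0.10920178 0.11001097 0.12503663 0.13121526]
scene 419 [ 0.5718494 -0.0014938] top [0.16161979 0.16337285]
wheel_mid [343. 360.  38.  37.]
tin_mid [250. 271.  36.  47.]
mug_mid [446. 393.  73.  73.]
bore 9 [0.1220206  0.12309878 0.1356369  0.14436551 0.14611755]
```

View pics/v6.png

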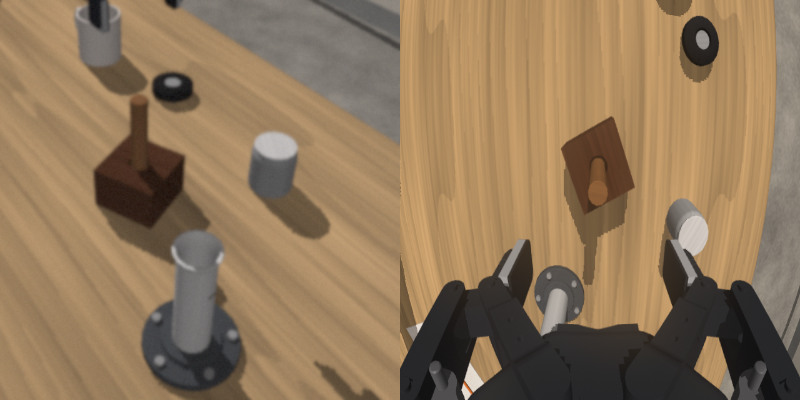

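The rod stands in its hole (top at z = 0.160, (139,100) in the left view), the gripper is clear, and the bystanders haven't moved. I hand the job in.

```bash
python3 -c "
from workcell import bot
print(bot.finish_job())"
```

```text
the job is handed in; nothing more can be done
None
```

I handed the job in at about 24 s. Both plugs are rammed onto the buffer and were held at about 21 N for over half a second, with no reading above 23 N. The rod is back upright in its stand and released, and the wheel, tin and mug haven't moved.

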